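# Hold the towel peg open astride the wash card

### The arm

A 6-joint arm with a two-finger parallel gripper is mounted at the origin on the work surface. World frame = base frame: x ahead of the robot, y to its left, z up, the work surface at z = 0. Lengths are in mm, angles in rad, forces in N, time in s.
With the tool pointing down it reaches from about 350 to 975 mm from the base axis. Payload 7.1 kg.
Tool frame: the origin (TCP) lies between the finger pads, 19 mm behind the fingertips; this is the grasp point; z points along the fingers, y is the line along which they close (so a half turn about z gives the same grasp; the last joint's range is limited). The gripper opens to 88 mm and grips with 3 to 60 N. Pads are 20 mm wide; open, the fingers measure 115 mm over their backs; the gripper's body (75 mm by 178 mm) begins 61 mm behind the grasp point.
Start: joints at [-1.135, 0.423, 1.63, -0, 1.089, -0.019], TCP at [274.566, -561.443, 241.375] pointing down, gripper open.
Joint ranges: [-3, 3], [-0.9, 2.11], [0.09, 2.58], [-1.31, 4.45], [0.11, 2.69], [-2.54, 2.54]. Speed limits (rad/s): [2.39, 2.39, 3.01, 3.14, 3.14, 3.14].

### API

Orientations are given as a rotation vector (axis times angle).
In Python, from workcell import get_obs, get_image, camera_model, close_job, look_for, outline_of, pinpoint gives the robot as it stands.
- The arm moves only by the shell command python3 -m jog 'ROWS'. ROWS is text: rows parted by semicolons, each of 7 numbers parted by spaces: the shift along the tool's x, y, z as a fraction of full scale, then the turn, a rotation vector about the tool's x, y, z as a fraction of full scale, then the closure, from -1 (fully open) to 1 (shut). A call has 1 to 8 rows; each row is the pose to reach, as a shift and turn from the pose commanded when the call began, along the tool's axes at that moment; what a row does not reach only later rows make up. Full scale, the value 1, is 0.2 m for a shift and 30 degrees for a turn. A row lasts 1/10 s, in which the tool goes at most 50 mm and 8.59 degrees, less where a joint would pass 70% of its speed; a pose out of reach is approached as far as the arm can. A call with a number of a shift or a turn outside -1 to 1 is refused whole. A call with a gripper value outside its range is refused whole. The fingers move at their own pace and stop on an object; the grip force is fixed at half the most. Time passes only in rows, so rows that repeat a pose let the fingers close. It gives the time, the measured TCP pose, the force, the opening and the grip force at its end, in the units of the state.
- get_obs(): the state, without advancing time (a new reading comes with each control period).
- get_image(name): name is "scene" or "top" or "wrist"; returns the picture (480x640x3 uint8, red, green, blue); there is no depth.
- camera_model(name): a dict with "fx", "fy", "cx", "cy" (pixels), "origin" and "orientation" of the camera in the world; the wrist camera has in their place "tool_from_camera" (4x4, takes a point from camera to tool coordinates, whose origin is the TCP and whose axes are the flange's). Camera axes: x right, y down, z forward; pixel columns grow to the right and rows downward; lengths in mm; the calibration is good to about 2 mm. A picture is of the moment at which its call begins: read the wrist's pose just before it. camera_model takes no time and is no camera call.
- close_job(): hands the job in; it is judged then, once.
Trained networks look in the newest picture that a camera, given by its name, has taken for a name from the list of things; names that differ only in an ending like _2 or _b are one class to them, and where a whole thing is asked for, a point or a joint stands for the part that bears it (a point fixed in the world has none). Each returns a list of dicts, best first, with "confidence" (0 to 1); they miss things now and then, are a little off and sometimes report something else, mostly with a low value. They report only what shows in the picture. A call takes as long as a camera call. They do not tell look-alikes from the thing itself.
- look_for(target, camera): "xyz" ([x, y, z] in mm, in the coordinates of the camera as it stood for that picture, good to about 4 mm: the middle of the surface that is visible of it).
- outline_of(target, camera): "mask" (480x640 bool, what is visible of it).
- pinpoint(target, camera): "xyz" ([x, y, z] in mm, in the coordinates of the camera as it stood for that picture, good to about 4 mm: a listed point, or the origin of a listed thing).
The state is a dict: "t": time; "qpos": joint angles; "qvel": joint speeds; "joint_torque": joint torques, N m; "ee_pos": TCP position; "orientation": TCP orientation; "ft_force": force on the tool from outside, world axes, zero at the start; "moment": the same for the moment, N m; "width": finger opening in mm; "grasp_force": force on a finger pad.
Only numpy, scipy, OpenCV 4.12 (cv2) and the standard library are available. Lean on these libraries where they do the work, as an engineer would, in place of code of your own. Each camera call takes 0.05 s, during which the arm holds its last target. There are 200 camera calls.

### The job

Squeeze the big two-coloured towel peg open, take it off the rim of the peg tin, turn it so that its orange leg is on the printed (yellow-banded) side of the wash card, and bring it, still open, over the middle of the card's top edge with its jaws about 2 cm down. Finish while still holding it squeezed wide open there, square to the card, one jaw on each side and neither touching the card, so that I can slip a care label in; never let the peg bite or push the card, and leave everything else on the shelf where it stands.

Things in the scene. Friction and masses are not known exactly. Their poses are not given: they have to be found in the camera images.
- peg: Big plastic towel peg (spring clip), about 60 g, 107 mm tall, 30 mm wide (y): orange leg, white leg, steel coil between. Starts upright, handles up, jaws 20 mm down over one long wall of the peg tin. Origin: middle of the coil (pivot). Frame is the orange leg's: x from white leg to orange leg, y along the pivot, z up; it leans 0.24 rad once the peg is squeezed fully open.
- peg_grip (a point): Where to pinch, TCP here: midway between the flat handles, 44 mm above the pivot; pinch along the peg's x. Handles end 61 mm above the pivot, splayed: 48 mm over their outer faces at the top, 20 mm at the pivot. About 4 N starts to open the peg, 10 N opens it to its stop (grip with 15 to 25 N): handles then parallel, 18 mm over all, and the pivot 4 mm lower between the fingers.
- peg_leg (a joint): How far the peg is open: angle (rad) of the white leg against the orange leg about the pivot. About 0 when biting a 3 mm wall or card, 0.48 at the stop, fully squeezed. Jaw tip gap in mm is about 3 + 46 x angle. The spring closes it.
- peg_orange_tip (a point): Inner edge of the tip of the orange jaw, 46 mm below the pivot, middle of its width. The jaws are the lowest 20 mm; between jaws and pivot the throat is 11 mm wide when closed.
- peg_white_tip (a point): Inner edge of the tip of the white jaw, 46 mm below the pivot, middle of its width. Fully open, the two tips are about 24 mm apart.
- peg_tin: Open rectangular stainless steel tin holding small wooden pegs, 90 mm (x) by 140 mm (y), 85 mm high, walls 3 mm thick, about 0.6 kg, loose on the shelf. Origin: centre of its underside, z up. The towel peg is clipped on the wall at its +x side.
- card_block: White wash card fixed upright in a marble block (0.65 kg, loose). Card 3 mm thick (x), 100 mm long (y), top edge 120 mm above the block's underside; its printed side (yellow band on top, coloured signs) faces +x. Block 120 mm by 75 mm, 25 mm high: 50 mm out from the card on the printed side, with a yellow strip, 25 mm behind. Origin: under the card, at the block's underside; z up.
- card_edge (a point): Middle of the card's top edge; axes as card_block.
- shelf: Grey plastic shelf 360 mm (x) by 720 mm (y), clamped to the far edge of the tiled ledge, fixed; its top is 45 mm above the ledge, with 10 mm lips at the far edge and the sides. Origin: on the ledge under its centre. All the loose things stand on it.
- nail_brush: Green nail brush, 88 by 40 mm, 39 mm high, lying bristles down. Bystander. Origin: centre of the underside.
- amber_jar: Closed amber glass jar, 64 mm across, 88 mm high. Bystander, stands between the tin and the card. Origin: centre of the underside.
- scoop: White plastic measuring scoop, 48 mm across, 34 mm high, with a 65 mm handle. Bystander. Origin: centre of the cup's underside.
- squeeze_bottle: Blue squeeze bottle, 52 mm across, 145 mm high, white nozzle. Bystander. Origin: centre of the underside.
- soap_dish: Bar of yellow laundry soap in a clear dish, 100 by 66 mm, 32 mm high. Bystander. Origin: centre of the underside.
Not all that is in view belongs to the job. What is shaped like the card_block but pink is not meant.

How it is judged (in metres and radians):
On the way:
1. the peg is squeezed open and held by the fingers, both jaws clear above the tin's rim (contact force between the fingers and peg above 2 N and value of joint peg_leg above 0.1 rad and contact force between peg and peg_tin below 0.2 N and z of each of peg_orange_tip, peg_white_tip in the frame of peg_tin above 0.088 m), for 0.2 s.
At the end, for the whole second after the job is handed in: Fingers still hold the peg (over 3 N), open by 0.3 rad or more, astride the card: orange jaw on the printed side, white behind, tips 9 mm or more below the edge, within 20 mm of its middle, square within 0.26 rad, touching neither card nor block; block and tin upright in place (contact force between the fingers and peg above 3 N and value of joint peg_leg above 0.3 rad and x of peg_orange_tip in the frame of card_edge above 0.003 m and x of peg_white_tip in the frame of card_edge below -0.003 m and z of each of peg_orange_tip, peg_white_tip in the frame of card_edge below -0.009 m and z of peg in the frame of card_edge above 0.005 m and y of peg in the frame of card_edge between -0.02 and 0.02 m and angle between the y axis of peg and the y axis of card_block, either way round below 0.26 rad and contact force between peg and card_block below 0.15 N and linear speed of peg below 0.03 m/s and angle between each of card_block, peg_tin's own z axis and vertical below 0.1 rad and distance of card_block from where it was at the start of the episode below 0.015 m and distance of peg_tin from where it was at the start of the episode below 0.025 m); the arm keeps its last pose, push and grip.
It fails at once if the peg bites or pushes the card (over 3 N) (contact force between peg and card_block above 3 N).
It fails at once if the card block is shifted by more than 15 mm (distance of card_block from where it was at the start of the episode above 0.015 m).
It fails at once if the peg tin is dragged by more than 25 mm (distance of peg_tin from where it was at the start of the episode above 0.025 m).
It fails at once if a bystander is shifted by more than 20 mm or knocked over (distance of any of nail_brush, amber_jar, scoop, squeeze_bottle, soap_dish from where it was at the start of the episode above 0.02 m or angle between any of squeeze_bottle, amber_jar's own z axis and vertical above 0.4 rad).
It also fails if it takes over 43 s, if anything falls off the work surface, if the arm or the gripper's body presses on something with over 40 N, if the wrist force passes 120 N, or if a joint passes its speed limit or range.

## Working session

There is one attempt and no reset: what is moved stays moved. The work goes in short steps, Python scripts to look and compute and a shell command to move; the robot and the scene stay as the last step left them, time stands still between calls to the robot, and variables do not carry over. Pictures are saved under pics/ and viewed, at most 10 in all, crops included, and the job is handed in when it is done.

```bash
mkdir -p pics; cat > h.py <<'E'
import numpy as np, cv2
from scipy.spatial.transform import Rotation as R
from workcell import *
def cam(name):
    m=camera_model(name)
    if name=="wrist":
        o=get_obs(); T=np.array(m["tool_from_camera"]); W=np.eye(4)
        W[:3,:3]=R.from_rotvec(o["orientation"]).as_matrix(); W[:3,3]=o["ee_pos"]
        return m,W@T
    W=np.eye(4); q=np.array(m["orientation"],float)
    W[:3,:3]=q if q.shape==(3,3) else R.from_rotvec(q).as_matrix(); W[:3,3]=m["origin"]; return m,W
def snap(name,f=None):
    c=cam(name); im=get_image(name)
    if f: cv2.imwrite("pics/"+f,im[:,:,::-1])
    return c,im
def find(c,fn,t,name,n=3):
    return [(round(d["confidence"],2),(c[1]@np.r_[d["xyz"],1])[:3].round(1).tolist()) for d in fn(t,name)[:n]]
E
python3 - <<'E'
from h import *
print(camera_model("top")); print(get_obs())
for n in ["scene","top","wrist"]:
    c,im=snap(n,n+"1.png")
    for t in ["peg","peg_grip","peg_tin","card_edge","card_block","peg_orange_tip","peg_white_tip","amber_jar"]: print(n,t,find(c,pinpoint,t,n))
print(get_obs()["t"])
a=[cv2.imread(f"pics/{n}1.png") for n in ("scene","top")]
E
```

```text
{'fx': 522.3964293093709, 'fy': 522.3964293093709, 'cx': 323.5962025741774, 'cy': 241.09552210646874, 'origin': array([ 387.717023  ,   -6.94204202, 1219.1105395 ]), 'orientation': array([-2.12134851,  2.16592206, -0.14601025])}
{'t': 0.0, 'qpos': array([-1.13499349e+00,  4.23824033e-01,  1.63066123e+00, -2.19354189e-05,
        1.08857285e+00, -1.89967910e-02]), 'qvel': array([-0.00065352, -0.00030188,  0.00142578,  0.00023645,  0.00034285,
        0.0005892 ]), 'joint_torque': array([-1.38742609e-03, -5.44643998e+01, -2.73664194e+01,  6.43908768e-02,
        2.28157116e-02, -1.20898885e-04]), 'ee_pos': array([ 274.35805025, -561.00057128,  240.62346088]), 'orientation': array([-3.05931856e+00, -7.07949740e-01,  5.05891102e-04]), 'ft_force': array([ 1.2111095 , -0.69722116,  0.19138112]), 'moment': array([-0.06578265, -0.06548985, -0.00737476]), 'grasp_force': 0.0, 'width': 88.02332502380834}
scene peg [(0.59, [569.0, -274.9, 159.6])]
scene peg_grip [(0.69, [567.2, -278.5, 203.7])]
scene peg_tin [(0.83, [532.8, -253.7, 46.2])]
scene card_edge [(0.97, [498.9, 139.5, 165.1]), (0.68, [318.1, 141.3, 119.9])]
scene card_block [(0.78, [502.3, 141.1, 42.7])]
scene peg_orange_tip [(0.91, [573.4, -280.2, 110.3]), (0.36, [568.6, -274.9, 160.3])]
scene peg_white_tip [(0.84, [568.2, -281.6, 106.0])]
scene amber_jar [(0.7, [486.5, -49.8, 45.7])]
top peg [(0.75, [571.4, -276.0, 157.1])]
top peg_grip [(0.81, [566.0, -277.8, 201.6])]
top peg_tin [(0.75, [538.6, -251.3, 42.4])]
top card_edge [(0.85, [318.5, 147.8, 119.6]), (0.82, [499.6, 139.8, 162.0])]
top card_block [(0.94, [498.1, 136.7, 42.4]), (0.72, [315.6, 145.1, -5.2])]
top peg_orange_tip [(0.96, [570.8, -280.3, 109.5])]
top peg_white_tip [(0.45, [569.5, -276.8, 108.9])]
top amber_jar [(0.9, [490.3, -50.3, 40.7])]
wrist peg []
wrist peg_grip []
wrist peg_tin []
wrist card_edge []
wrist card_block []
wrist peg_orange_tip []
wrist peg_white_tip []
wrist amber_jar []
1.35
```

View pics/scene1.png

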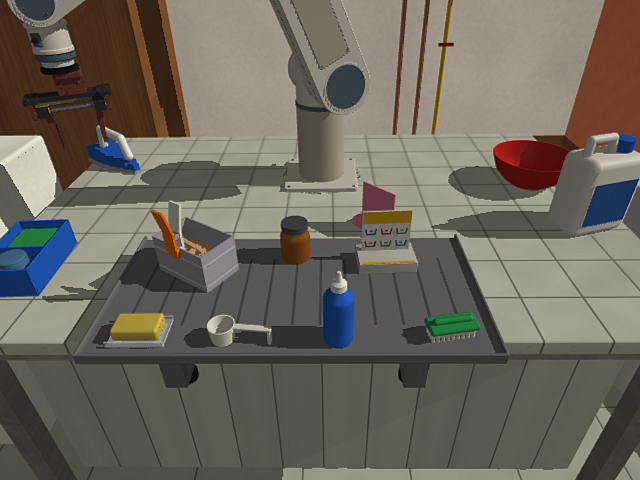

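View pics/top1.png

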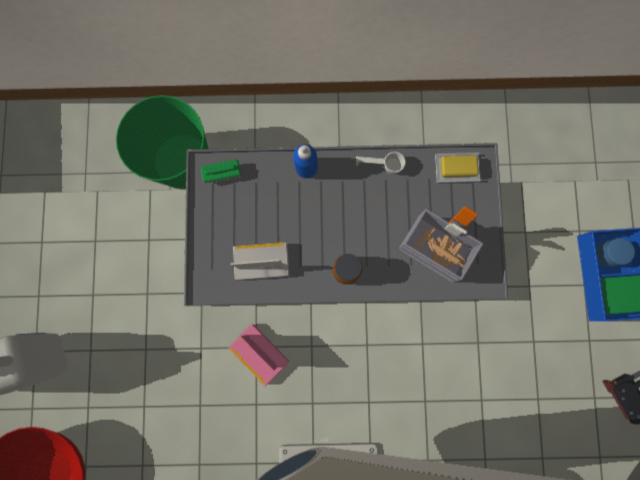

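The scene view shows the peg on the tin (165,235), with the orange leg outward, and the card block at (387,240). The top view shows the peg at (462,222), the tin yawed about -0.55 rad, the card at (258,260), and the pink decoy at (259,354). I'll move above the peg and refine from there.

```bash
python3 -m jog '0 0 -0.25 0 0 0 -1; 0.25 -0.08 -0.5 0 0 -0.25 -1; 0.5 -0.16 -0.5 0 0 -0.54 -1; 0.75 -0.24 -0.5 0 0 -0.54 -1; 1 -0.32 -0.5 0 0 -0.54 -1; 1 -0.32 -0.5 0 0 -0.54 -1'
python3 - <<'E'
from h import *
o=get_obs(); M=R.from_rotvec(o["orientation"]).as_matrix()
print(o["ee_pos"],M.round(3)); print(np.array(camera_model("wrist")["tool_from_camera"]).round(2))
d=M.T@(np.array([568,-277,330])-o["ee_pos"]); print(d/200, np.degrees(np.arctan2(M[1,1],M[0,1])))
E
```

```text
t: 1.95
ee_pos: [428.3, -413.5, 342.0]
orientation: [2.929, 1.135, 0.002]
ft_force: [0.3, 0.4, -0.3]
width: 87.8
grasp_force: 0.0
[ 428.33906451 -413.5482116   341.95404098] [[ 0.739  0.674  0.001]
 [ 0.674 -0.739 -0.   ]
 [ 0.001  0.001 -1.   ]]
[[  -0.     -0.97   -0.25   67.07]
 [   1.     -0.      0.      0.47]
 [  -0.     -0.25    0.97 -142.56]
 [   0.      0.      0.      1.  ]]
[ 0.9759809  -0.03365446  0.06054672] -47.61765715117338
```

```bash
python3 -m jog '0.25 0 0 0 0 -0.27 -1; 0.5 -0.02 0 0 0 -0.54 -1; 0.75 -0.03 0 0 0 -0.54 -1; 0.97 -0.03 0 0 0 -0.54 -1; 0.97 -0.03 0 0 0 -0.54 -1; 0.97 -0.03 0 0 0 -0.54 -1'
python3 - <<'E'
from h import *
c,im=snap("wrist","w2.png")
for t in ["peg","peg_grip","peg_tin","peg_orange_tip"]: print(t,find(c,pinpoint,t,"wrist"))
m,_=snap("top")
# yaw from tin & card outlines in top cam
def ground(c,px,z):
    m,W=c; d=W[:3,:3]@np.array([(px[0]-m["cx"])/m["fx"],(px[1]-m["cy"])/m["fy"],1]); o=W[:3,3]
    return (o+d*(z-o[2])/d[2])[:2]
c2=cam("top")
for t,z in [("peg_tin",130),("card_block",70)]:
    for d in outline_of(t,"top")[:2]:
        k=max(cv2.findContours(d["mask"].astype(np.uint8),0,2)[0],key=cv2.contourArea)
        P=np.array([ground(c2,p[0],z) for p in k],np.float32)
        r=cv2.minAreaRect(P); print(t,d["confidence"],r)
o=get_obs(); print(o["ee_pos"],o["orientation"],o["t"])
E
```

```text
t: 2.55
ee_pos: [566.0, -280.5, 341.1]
orientation: [-2.74, -1.537, 0.001]
ft_force: [-0.3, -0.0, 0.2]
width: 87.9
grasp_force: 0.0
peg [(0.84, [571.9, -277.6, 155.1])]
peg_grip [(0.8, [569.7, -282.2, 195.1])]
peg_tin [(0.57, [533.5, -254.3, 43.4])]
peg_orange_tip []
peg_tin 0.68 ((583.6220092773438, -286.5719299316406), (30.00799560546875, 66.96368408203125), 53.498008728027344)
peg_tin 0.56 ((528.88232421875, -244.95431518554688), (145.78846740722656, 107.69403076171875), 57.2942008972168)
card_block 0.98 ((309.0329284667969, 146.55401611328125), (115.83592987060547, 74.6684799194336), 44.78411102294922)
card_block 0.97 ((511.19683837890625, 141.7303466796875), (80.58736419677734, 128.11988830566406), 3.20835542678833)
[ 565.08536453 -282.02244454  341.52788714] [2.74255488e+00 1.53199005e+00 6.77027044e-05] 2.95
```

View pics/w2.png

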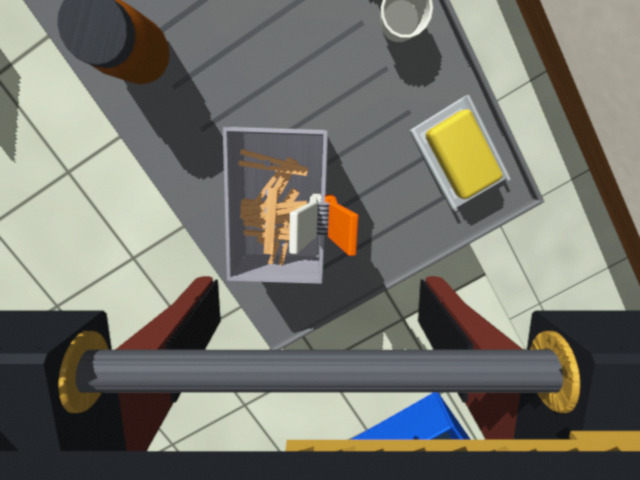

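The wrist view shows the tin walls parallel to the image columns. The coil is at (323,214) with the handles centred around it, so yaw and lateral alignment are good. Next I descend to the grip point.

```bash
python3 -m jog '0.027 0.008 0.2 0 0 0.02 -1; 0.027 0.008 0.4 0 0 0.02 -1; 0.027 0.008 0.55 0 0 0.02 -1; 0.027 0.008 0.65 0 0 0.02 -1; 0.027 0.008 0.7 0 0 0.02 -1; 0.027 0.008 0.705 0 0 0.02 -1; 0.027 0.008 0.705 0 0 0.02 -1'
python3 - <<'E'
from h import *
c,im=snap("wrist","w3.png")
for t in ["peg","peg_grip"]: print(t,find(c,pinpoint,t,"wrist"))
print(get_obs()["ee_pos"])
E
```

```text
t: 3.65
ee_pos: [570.3, -277.8, 201.2]
orientation: [2.749, 1.519, 0.001]
ft_force: [0.1, -0.0, 0.0]
width: 88.2
grasp_force: 0.0
peg [(0.65, [573.4, -283.8, 197.1]), (0.64, [570.7, -276.3, 154.9])]
peg_grip [(0.67, [574.6, -282.3, 199.1])]
[ 570.57359216 -277.86413534  201.85587758]
```

View pics/w3.png

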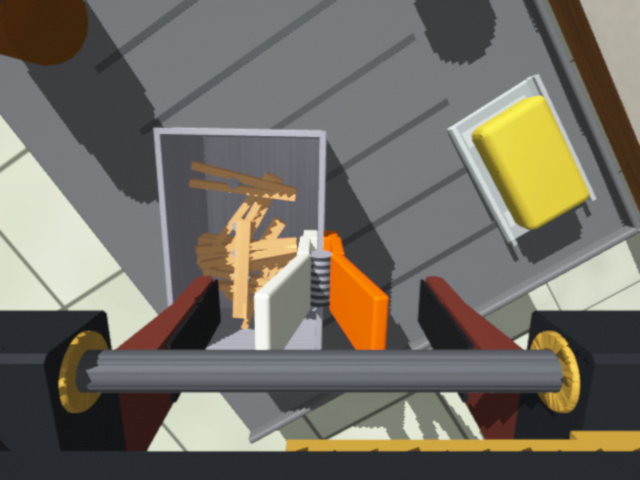

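The handles (256–387) are centred between the fingers (217–421), so I close now.

```bash
python3 -m jog '0 0 0 0 0 0 1; 0 0 0 0 0 0 1; 0 0 0 0 0 0 1; 0 0 0 0 0 0 1; 0 0 0 0 0 0 1; 0 0 0 0 0 0 1; 0 0 0 0 0 0 1; 0 0 0 0 0 0 1'; python3 -m jog '0 0 0 0 0 0 1; 0 0 0 0 0 0 1;0 0 0 0 0 0 1'
```

```text
t: 4.6
ee_pos: [569.7, -277.4, 200.2]
orientation: [-2.749, -1.52, 0.0]
ft_force: [-0.4, 0.2, -1.2]
width: 27.6
grasp_force: 7.6
t: 4.9
ee_pos: [569.8, -277.4, 200.3]
orientation: [-2.75, -1.52, 0.0]
ft_force: [0.1, -0.2, -0.5]
width: 17.4
grasp_force: 30.0
```

Squeezed to the stop at 17.4 mm opening and 30 N. Lifting straight up.

```bash
python3 -m jog '0 0 -0.03 0 0 0 1; 0 0 -0.08 0 0 0 1; 0 0 -0.15 0 0 0 1; 0 0 -0.25 0 0 0 1; 0 0 -0.37 0 0 0 1; 0 0 -0.5 0 0 0 1; 0 0 -0.5 0 0 0 1; 0 0 -0.5 0 0 0 1'
python3 - <<'E'
from h import *
c,im=snap("wrist","w4.png")
for t in ["peg","peg_grip","peg_orange_tip","peg_white_tip","card_edge"]: print(t,find(c,pinpoint,t,"wrist"))
o=get_obs(); M=R.from_rotvec(o["orientation"]).as_matrix(); print(o["ee_pos"],o["width"],o["grasp_force"])
print(np.degrees(np.arctan2(M[1,1],M[0,1])))
for f,t in [(M,[540,-60,305]),(M,[500,140,305])]: print(f.T@(np.array(t)-o["ee_pos"])/200)
E
```

```text
t: 5.7
ee_pos: [570.1, -277.5, 301.5]
orientation: [2.748, 1.519, 0.002]
ft_force: [-0.7, -0.0, -1.4]
width: 17.8
grasp_force: 30.0
peg [(0.89, [571.3, -279.4, 255.4])]
peg_grip [(0.84, [563.5, -277.9, 296.2])]
peg_orange_tip [(0.82, [582.0, -283.7, 203.9])]
peg_white_tip [(0.29, [493.1, -48.4, 45.3]), (0.16, [719.2, -312.1, 44.7])]
card_edge []
[ 569.4533842  -277.23000281  299.28525613] 17.626851265766266 29.99050945043564
-32.142226365235715
[ 0.84132243 -0.70260311 -0.02740991]
[ 1.58164812 -1.40397069 -0.02623325]
```

View pics/w4.png

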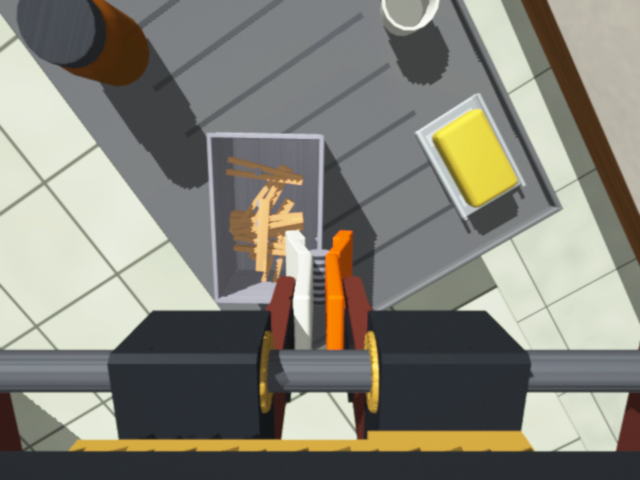

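The peg is held wide open and clear of the rim. Moving towards the card with the turn.

```bash
python3 -m jog '0.12 -0.1 -0.05 0 0 -0.15 1; 0.3 -0.25 -0.1 0 0 -0.35 1; 0.48 -0.4 -0.1 0 0 -0.55 1; 0.66 -0.55 -0.1 0 0 -0.6 1; 0.84 -0.7 -0.1 0 0 -0.6 1; 0.84 -0.7 -0.1 0 0 -0.6 1;0.84 -0.7 -0.1 0 0 -0.6 1'
python3 - <<'E'
from h import *
c,im=snap("wrist")
for t in ["card_edge","card_block"]: print(t,find(c,pinpoint,t,"wrist"))
o=get_obs(); M=R.from_rotvec(o["orientation"]).as_matrix(); print(o["ee_pos"],o["width"])
print(np.degrees(np.arctan2(M[1,1],M[0,1])))
for t in ([508,90,320],[500,140,320]): print(M.T@(np.array(t)-o["ee_pos"])/200)
E
```

```text
t: 6.7
ee_pos: [540.6, -59.9, 320.2]
orientation: [2.476, 1.934, -0.001]
ft_force: [-0.6, 0.2, -0.3]
width: 17.3
grasp_force: 30.0
card_edge [(0.63, [733.1, 34.7, 42.8])]
card_block [(0.8, [321.4, 140.1, -2.7]), (0.58, [503.3, 144.4, 43.6])]
[540.92030641 -61.80397324 320.15597241] 17.556231118589928
-14.210182301469393
[ 6.95389094e-01 -3.45888827e-01  5.97132394e-04]
[ 9.27920335e-01 -4.46034812e-01  5.33560868e-04]
```

```bash
python3 -m jog '0.2 -0.1 0 0 0 -0.2 1; 0.4 -0.2 0 0 0 -0.4 1; 0.58 -0.29 0 0 0 -0.59 1; 0.68 -0.35 0 0 0 -0.59 1; 0.7 -0.36 0 0 0 -0.59 1; 0.7 -0.36 0 0 0 -0.59 1'
python3 - <<'E'
from h import *
c,im=snap("wrist","w5.png")
for t in ["card_edge","card_block","peg","peg_grip","peg_orange_tip","peg_white_tip"]: print(t,find(c,pinpoint,t,"wrist"))
o=get_obs(); M=R.from_rotvec(o["orientation"]).as_matrix(); print(o["ee_pos"],o["width"])
print(np.degrees(np.arctan2(M[1,1],M[0,1])))
m=camera_model("wrist"); print(m["fx"],m["cx"],m["cy"])
E
```

```text
t: 7.45
ee_pos: [505.5, 92.1, 320.3]
orientation: [2.151, 2.289, -0.0]
ft_force: [0.5, -0.2, 0.2]
width: 17.7
grasp_force: 30.0
card_edge [(0.71, [501.8, 135.8, 166.0]), (0.69, [316.6, 145.4, 122.3])]
card_block [(0.96, [321.2, 140.1, -2.6]), (0.81, [504.7, 141.4, 43.4])]
peg [(0.81, [504.6, 91.2, 270.0])]
peg_grip [(0.79, [497.0, 88.2, 312.6])]
peg_orange_tip [(0.62, [516.8, 94.7, 225.0]), (0.28, [490.2, -50.1, 46.1])]
peg_white_tip [(0.77, [498.0, 93.2, 222.7]), (0.18, [504.9, 88.2, 273.2])]
[505.33409321  91.81170594 320.3236333 ] 17.428078119770095
3.4791377417072225
394.3094226614445 318.8132737771539 243.36342572571306
```

View pics/w5.png

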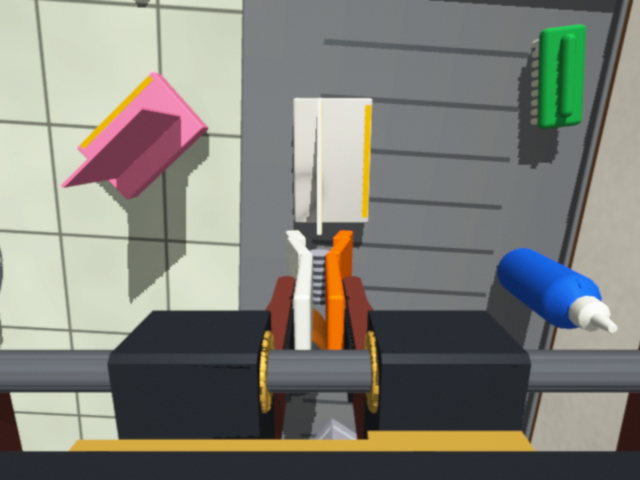

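The card's top edge runs along column ~319.5, rows 98–234, in line with the tool axis and between the legs. I'll compute its middle from these pixels.

```bash
python3 - <<'E'
from h import *
m,W=cam("wrist"); im=cv2.imread("pics/w5.png")
for v in (99,120,150,180,210,232): print(v, im[v,312:328].mean(1).astype(int))
print(im[88:106,319].mean(1).astype(int), im[226:242,319].mean(1).astype(int))
o=get_obs(); M=R.from_rotvec(o["orientation"]).as_matrix(); P=[]
for u,v in ((319.5,98.5),(319.5,234)):
    d=W[:3,:3]@np.array([(u-m["cx"])/m["fx"],(v-m["cy"])/m["fy"],1]); p=W[:3,3]+d*(165-W[2,3])/d[2]; P.append(p); print(p)
c=(P[0]+P[1])/2; print(c,np.linalg.norm(P[0]-P[1]),M.T@(c-o["ee_pos"]))
E
```

```text
99 [229 229 230 228 230 232 234 235 234 231 229 228 229 229 229 229]
120 [222 223 222 213 189 204 230 237 235 221 217 221 223 223 222 221]
150 [218 209 170 133 143 196 229 236 234 219 214 217 218 218 218 217]
180 [112 101  99  99 134 207 233 236 232 211 196 198 202 205 207 209]
210 [ 96  99 101 106 139 206 232 235 231 212 202 205 207 207 207 208]
232 [ 68  65  67  71 117 199 230 234 226 176 105  71  67  67  67  66]
[127 125 126 127 126 126 125 124 129 163 218 235 238 238 238 238 238 238] [234 235 234 234 235 234 234 226 186 109  69  66  65  60  47  44]
[500.18757163 188.96445633 165.        ]
[506.22739301  90.0628212  165.        ]
[503.20748232 139.51363877 165.        ] 99.08588635340539 [ 47.75798675   0.77809502 155.31901751]
```

```bash
python3 -m jog '0.1 0 0 0 0 0 1; 0.2 0.003 0 0 0 0 1; 0.24 0.003 0 0 0 0 1; 0.24 0.003 0 0 0 0 1; 0.24 0.003 0.1 0 0 0 1; 0.24 0.003 0.2 0 0 0 1; 0.24 0.003 0.2 0 0 0 1;0.24 0.003 0.2 0 0 0 1'
python3 - <<'E'
from h import *
c,im=snap("wrist")
a=cv2.imwrite("pics/w6.png",im[:,:,::-1])
for n in ("wrist","scene"):
    if n=="scene":
        c,im=snap(n); cv2.imwrite("pics/s6.png",cv2.resize(im[120:300,280:500,::-1],None,fx=3,fy=3,interpolation=2))
    for t in ["card_edge","peg","peg_orange_tip","peg_white_tip"]: print(n,t,find(c,pinpoint,t,n,2))
o=get_obs(); print(o["ee_pos"],o["width"])
E
```

```text
t: 8.6
ee_pos: [502.8, 140.0, 280.5]
orientation: [-2.152, -2.289, 0.001]
ft_force: [-0.7, 0.1, -0.5]
width: 18.0
grasp_force: 30.0
wrist card_edge [(0.76, [316.1, 144.1, 118.1]), (0.74, [500.8, 134.9, 165.2])]
wrist peg [(0.8, [503.2, 138.4, 231.9]), (0.42, [517.0, 144.0, 183.0])]
wrist peg_orange_tip [(0.88, [512.6, 141.6, 185.2]), (0.64, [731.5, 38.4, 45.0])]
wrist peg_white_tip [(0.87, [492.2, 139.6, 181.7]), (0.25, [716.4, 231.6, 44.4])]
scene card_edge [(0.86, [316.3, 142.8, 121.5]), (0.77, [500.4, 140.8, 167.7])]
scene peg [(0.95, [501.7, 143.9, 235.8])]
scene peg_orange_tip [(0.64, [517.8, 141.2, 188.6])]
scene peg_white_tip [(0.49, [491.4, 137.9, 187.5])]
[502.76224028 140.62676191 280.60309341] 17.40242863403943
```

View pics/s6.png

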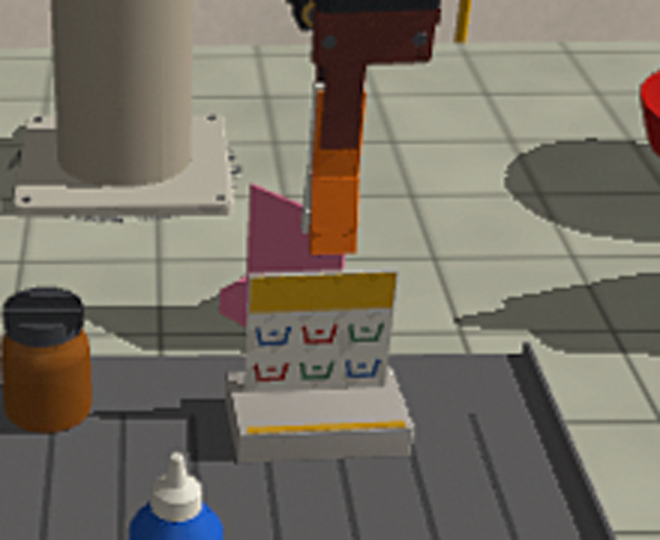

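View pics/w6.png

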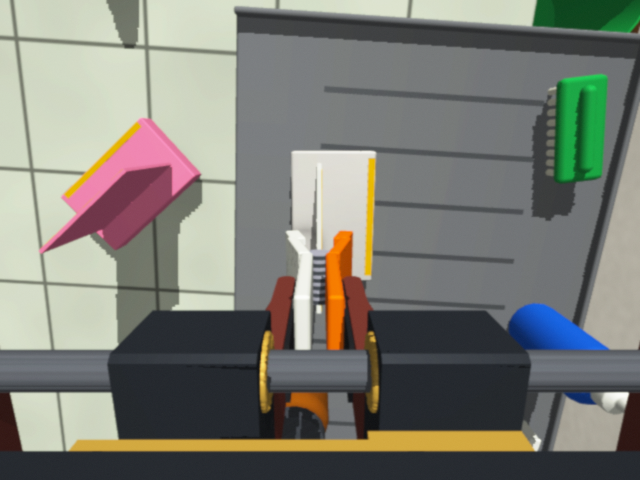

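The jaws straddle the card's line: in the wrist view the card edge is at column 319, between white at 298 and orange at 340. The scene crop shows the orange leg on the printed side. Slow final descent.

```bash
python3 -m jog '0 0 0.04 0 0 0 1; 0 0 0.08 0 0 0 1; 0 0 0.12 0 0 0 1; 0 0 0.16 0 0 0 1; 0 0 0.195 0 0 0 1; 0 0 0.2 0 0 0 1; 0 0 0.2 0 0 0 1; 0 0 0.2 0 0 0 1'
python3 - <<'E'
from h import *
c,im=snap("wrist")
for n in ("wrist","scene","top"):
    c,im=snap(n)
    if n=="scene": cv2.imwrite("pics/s7.png",cv2.resize(im[120:300,280:500,::-1],None,fx=3,fy=3,interpolation=2))
    for t in ["card_edge","card_block","peg_tin","peg","peg_orange_tip","peg_white_tip"]: print(n,t,find(c,pinpoint,t,n,2))
o=get_obs(); print(o["ee_pos"],o["width"],o["ft_force"])
E
```

```text
t: 9.9
ee_pos: [502.9, 140.6, 240.6]
orientation: [2.151, 2.289, 0.001]
ft_force: [0.2, 0.1, -0.3]
width: 17.7
grasp_force: 30.0
wrist card_edge [(0.91, [317.4, 144.1, 119.7]), (0.69, [502.9, 135.2, 166.0])]
wrist card_block [(0.87, [501.5, 145.5, 43.0]), (0.74, [319.4, 140.0, -5.2])]
wrist peg_tin []
wrist peg [(0.98, [505.9, 140.1, 189.9])]
wrist peg_orange_tip [(0.96, [515.4, 146.1, 142.2])]
wrist peg_white_tip [(0.71, [494.3, 137.6, 145.2])]
scene card_edge [(0.79, [320.3, 146.0, 119.0]), (0.72, [498.3, 141.3, 166.2])]
scene card_block [(0.87, [502.6, 139.4, 45.8])]
scene peg_tin [(0.87, [535.5, -253.2, 46.5])]
scene peg [(0.84, [501.1, 140.7, 193.6])]
scene peg_orange_tip [(0.64, [516.1, 139.5, 146.2])]
scene peg_white_tip [(0.47, [488.7, 137.6, 148.1])]
top card_edge [(0.41, [730.0, 36.1, 41.2])]
top card_block [(0.67, [599.8, -51.6, -4.8])]
top peg_tin [(0.7, [539.8, -249.6, 41.1])]
top peg []
top peg_orange_tip []
top peg_white_tip []
[502.70553969 140.57136026 240.37648502] 17.927196616370285 [-0.27239355 -0.23692079 -0.74824987]
```

View pics/s7.png

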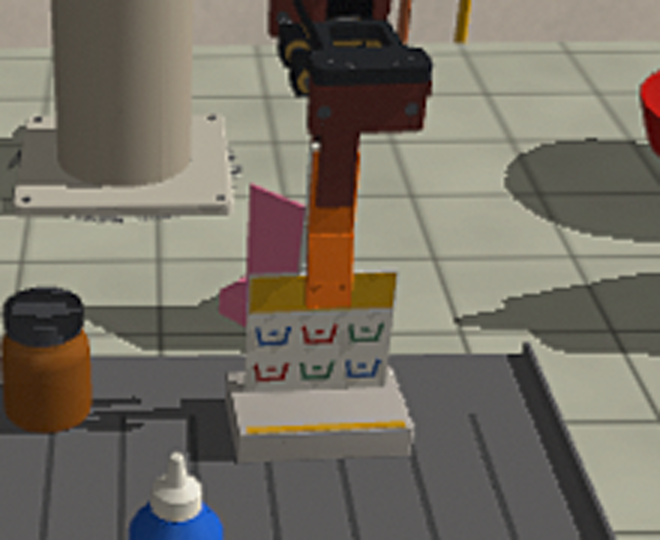

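The orange jaw is in front of the yellow band at the card's middle. The tips are about 20 mm below the edge, and the block and tin have not moved. Handing in.

```bash
python3 -c "
from workcell import *
print(close_job())"
```

```text
the job is handed in; nothing more can be done
None
```

I handed the job in at about 11 s of the 43 s: the peg is held squeezed wide open astride the middle of the card, orange jaw on the printed side, tips about 2 cm below the edge. The last force readings and pictures showed no sign of it touching the card and no movement of the block or tin; the job's verdict was not returned.

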